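# Return ceramics to their marked shelf pads

### The job

Put the four ceramic pieces back on the shelf board: each stands upright on the foam pad whose painted outline has its colour and shape, centred and squared up with the outline, and the turquoise jar wears its lid. Set everything down gently without dropping or tipping it, and leave the blue bowl where it is.

Things in the scene. Friction and masses are not known exactly. Their poses are not given: they have to be found in the camera images.
- jar: Round turquoise pottery jar, open at the top, 60 mm high, 60 mm in diameter (between 12 and 50 mm up), foot 52 mm, rim 56 mm, mouth about 48 mm wide. About 0.22 kg. Origin: centre of its underside, z up along its axis.
- lid: The jar's lid, turquoise with a cream knob: from below up, a plug 38 mm across, 8 mm high (loose fit in the jar's mouth), a flange 56 mm across, 5 mm thick, that rests on the jar's rim, and a knob 18 mm across, 18 mm high, to grip; 31 mm high in all. 80 g. Origin: centre of the plug's underside, z up; seated on the jar, the origin is 52 mm above the jar's origin. It stands knob up at first.
- vase: Cream-white ceramic vase 115 mm high: foot 44 mm and belly 56 mm in diameter (widest 28 mm up), straight neck 30 mm in diameter from 60 to 105 mm up (the place to grip), lip 40 mm with a dark mouth disc. About 0.2 kg. Origin: centre of its underside, z up along its axis.
- beaker: Yellow square ceramic beaker, open at the top, 46 x 46 mm and 80 mm high, walls 5 mm. About 0.22 kg. Origin: centre of its underside, z up, x and y across its flat sides.
- casket: Terracotta-red oblong ceramic casket (closed block) 84 mm along its x, 44 mm along its y, 46 mm high, with a cream panel on top. About 0.28 kg. Origin: centre of its underside, z up.
- pad_jar: Place of the jar: a turquoise painted circle, 64 mm inside, at the pad's centre. Fixed dark grey foam pad, 100 x 100 x 10 mm, on a 12 mm thick white shelf board with three other pads (centres about 130 mm apart), a small tin and a brush. Origin: centre of the pad's underside, z up; its top is 10 mm above the origin.
- pad_vase: Place of the vase: a smaller cream circle, 46 mm inside, at the pad's centre. Fixed dark grey foam pad, 100 x 100 x 10 mm, on a 12 mm thick white shelf board with three other pads (centres about 130 mm apart), a small tin and a brush. Origin: centre of the pad's underside, z up; its top is 10 mm above the origin.
- pad_beaker: Place of the beaker: a yellow square outline, 50 x 50 mm inside, sides along the pad's x and y, at its centre; the beaker may stand any quarter turn. Fixed dark grey foam pad, 100 x 100 x 10 mm, on a 12 mm thick white shelf board with three other pads (centres about 130 mm apart), a small tin and a brush. Origin: centre of the pad's underside, z up; its top is 10 mm above the origin.
- pad_casket: Place of the casket: a terracotta-red oblong outline, 88 mm inside along the pad's x and 48 mm along its y, centred; the casket may stand either way round. Fixed dark grey foam pad, 100 x 100 x 10 mm, on a 12 mm thick white shelf board with three other pads (centres about 130 mm apart), a small tin and a brush. Origin: centre of the pad's underside, z up; its top is 10 mm above the origin.
- bowl: Dark blue ceramic bowl, 76 mm across the rim and 45 mm high, loose among the pieces; not part of the job, leave it where it is. Origin: centre of its underside. It and the five things to move stand at first on a 4 mm thick work mat, in a 2 x 3 grid about 115 mm apart; mat and shelf board lie side by side, either way round.

How it is judged:
At the end, for the whole second after the job is handed in: Each piece stands upright (0.1 rad) on its own pad, centred within 10 mm; beaker and casket squared to the outline within 0.2 rad (any quarter turn; either way round); the lid level on the jar's rim, within 8 mm of its axis; all released and at rest (horizontal distance between jar and pad_jar below 0.01 m and z of jar in the frame of pad_jar between 0.006 and 0.014 m and angle between each of jar, vase, beaker, casket, lid's own z axis and vertical below 0.1 rad and horizontal distance between vase and pad_vase below 0.01 m and z of vase in the frame of pad_vase between 0.006 and 0.014 m and horizontal distance between beaker and pad_beaker below 0.01 m and z of beaker in the frame of pad_beaker between 0.006 and 0.014 m and horizontal distance between casket and pad_casket below 0.01 m and z of casket in the frame of pad_casket between 0.006 and 0.014 m and (angle between the x axis of beaker and the x axis of pad_beaker, either way round below 0.2 rad or angle between the x axis of beaker and the y axis of pad_beaker, either way round below 0.2 rad) and angle between the x axis of casket and the x axis of pad_casket, either way round below 0.2 rad and horizontal distance between lid and jar below 0.008 m and z of lid in the frame of jar between 0.048 and 0.056 m and linear speed of each of jar, vase, beaker, casket, lid below 0.02 m/s and angular speed of each of jar, vase, beaker, casket, lid below 0.2 rad/s); the robot touches nothing.
It fails at once if a vase, jar, beaker or casket is knocked over or laid down (tilted over 57 degrees) (angle between any of jar, vase, beaker, casket's own z axis and vertical above 1 rad).
It fails at once if a piece or the lid is dropped (falls free, faster than 0.7 m/s, a fall of some 25 mm) ((linear speed of jar above 0.7 m/s and not (contact force between jar and the arm above 0.05 N) and not (contact force between jar and the fingers above 0.05 N)) or (linear speed of vase above 0.7 m/s and not (contact force between vase and the arm above 0.05 N) and not (contact force between vase and the fingers above 0.05 N)) or (linear speed of beaker above 0.7 m/s and not (contact force between beaker and the arm above 0.05 N) and not (contact force between beaker and the fingers above 0.05 N)) or (linear speed of casket above 0.7 m/s and not (contact force between casket and the arm above 0.05 N) and not (contact force between casket and the fingers above 0.05 N)) or (linear speed of lid above 0.7 m/s and not (contact force between lid and the arm above 0.05 N) and not (contact force between lid and the fingers above 0.05 N))).
It fails at once if the blue bowl is moved more than 25 mm (distance of bowl from where it was at the start of the episode above 0.025 m).
It also fails if it takes over 144 s, if anything falls off the work surface, if the arm or the gripper's body presses on something with over 40 N, if the wrist force passes 120 N, or if a joint passes its speed limit or range.

### The arm

A 6-joint arm with a two-finger parallel gripper is mounted at the origin on the work surface. World frame = base frame: x ahead of the robot, y to its left, z up, the work surface at z = 0. Lengths are in m, angles in rad, forces in N, time in s.
With the tool pointing down it reaches from about 0.3 to 0.75 m from the base axis. Payload 8.5 kg.
Tool frame: the origin (TCP) lies midway between the tips of the shut fingers; the grasp point (between the pads) lies 19 mm behind it; z points along the fingers, y is the line along which they close (so a half turn about z gives the same grasp; the last joint's range is limited). The gripper opens to 88 mm and grips with 3 to 60 N. Pads are 18 mm wide; open, the fingers measure 123 mm over their backs; the gripper's body (75 mm by 187 mm) begins 45 mm behind the grasp point.
Start: joints at [0.904, 0.381, 1.297, -0, 1.464, -0.215], TCP at [0.24, 0.495, 0.201] pointing down, gripper open.
Joint ranges: [-3.11, 3.11], [-0.89, 2.33], [0.22, 2.48], [-1.42, 4.56], [0.17, 2.85], [-2.88, 2.88]. Speed limits (rad/s): [2.39, 2.39, 3.14, 3.14, 3.14, 3.14].

### API

Orientations are given as a rotation vector (axis times angle).
In Python, from workcell import env, fingers, inverse_kinematics, readout, camera gives the robot as it stands. Calls block until the motion is done:
- env.reach(position, orientation): joint-space move of the TCP to a pose.
- env.servo_line(position, ori=None, feed=0.15, stop_force=None): straight line of the TCP; ori=None keeps the orientation; feed is the mean speed in m/s. With stop_force (N) it stops when the force on the tool has changed by that much, and returns True; else False.
- env.goto_joints(angles): joint-space move.
- fingers.gripper_to(opening, strength=None): finger opening in m; strength is the grip in N (None keeps the last); returns when the fingers have stopped.
- env.hold(seconds).
- inverse_kinematics(position, orientation): joint angles nearest the present ones, or None.
- readout.get_obs(): the state.
- camera(name): name is "scene" or "top" or "wrist"; returns a dict with "pixels" (400x640x3 uint8, red, green, blue), "camera_matrix" (3x3 intrinsics, pixels), "pose" (4x4, takes a point from camera to world coordinates). Camera axes: x right, y up, looking along -z (the intrinsics and any distortion apply to the point x, -y, -z); pixel columns grow to the right and rows downward; lengths in m; the calibration is good to about 2 mm. A picture is of the moment at which its call begins. There is no depth.
A pose or a line that the arm cannot do raises env.Unreachable and nothing moves.
- env.close_job(): hands the job in; it is judged then, once.
The state is a dict: "time": time; "qpos": joint angles; "dq": joint speeds; "joint_efforts": joint torques, N m; "ee_pos": TCP position; "orientation": TCP orientation; "contact_force": force on the tool from outside, world axes, zero at the start; "wrist_torque": the same for the moment, N m; "finger_gap": finger opening in m; "finger_force": force on a finger pad.
Only numpy, scipy, OpenCV 4.12 (cv2) and the standard library are available. Lean on these libraries where they do the work, as an engineer would, in place of code of your own. Each camera call takes 0.05 s, during which the arm holds its last target. There are 200 camera calls.

## Working session

There is one attempt and no reset: what is moved stays moved. The work goes in short steps, each a Python script; the robot and the scene stay as the last script left them, time stands still between calls to the robot, and variables do not carry over. Pictures are saved under pics/ and viewed, at most 14 in all, crops included, and the job is handed in when it is done.

```bash
mkdir -p pics; ls
python3 - <<'E'
from workcell import env, fingers, inverse_kinematics, readout, camera
import cv2
for n in ("top","scene"):
    c=camera(n); cv2.imwrite(f"pics/{n}0.png",c["pixels"][...,::-1]); print(n,c["camera_matrix"].round(1).tolist(),c["pose"].round(3).tolist(),[k for k in c])
o=readout.get_obs(); print({k:(v if not hasattr(v,'round') else v.round(3)) for k,v in o.items()})
E
```

```text
pics
top [[519.3, 0.0, 318.0], [0.0, 519.3, 204.6], [0.0, 0.0, 1.0]] [[-0.002, 0.985, -0.175, 0.312], [-1.0, -0.001, 0.007, 0.015], [0.006, 0.175, 0.985, 1.259], [0.0, 0.0, 0.0, 1.0]] ['pixels', 'camera_matrix', 'pose']
scene [[482.6, 0.0, 315.4], [0.0, 482.6, 194.7], [0.0, 0.0, 1.0]] [[-0.228, -0.609, 0.76, 1.421], [0.974, -0.158, 0.165, 0.212], [0.02, 0.777, 0.629, 0.779], [0.0, 0.0, 0.0, 1.0]] ['pixels', 'camera_matrix', 'pose']
{'time': 0.1, 'qpos': array([ 0.904,  0.381,  1.298,  0.   ,  1.464, -0.215]), 'dq': array([-0.001, -0.003, -0.002, -0.002, -0.001,  0.   ]), 'joint_efforts': array([ 4.0000e-03, -4.3865e+01, -2.2491e+01,  7.1000e-02,  3.4000e-02,
       -0.0000e+00]), 'ee_pos': array([0.24 , 0.495, 0.2  ]), 'orientation': array([-7.030e-01, -3.061e+00,  2.000e-03]), 'contact_force': array([ 0.26 , -0.452, -0.419]), 'wrist_torque': array([-0.046,  0.038, -0.016]), 'finger_force': 0.0, 'finger_gap': 0.08794286286180453}
```

View pics/top0.png

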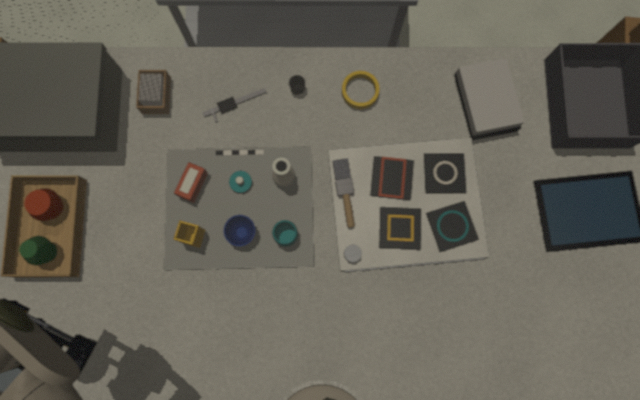

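View pics/scene0.png

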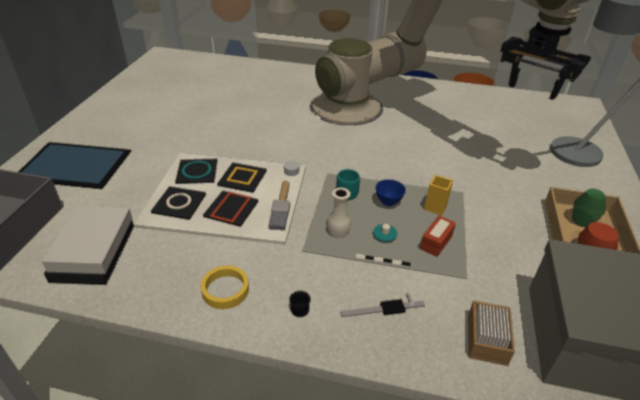

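The top view shows the mat on the left: casket (190,181), lid (240,182), vase (283,172), beaker (187,233), bowl (240,231) and jar (286,234). The board is on the right, with pads casket (392,178), vase (445,173), beaker (401,228) and jar (453,226). Next I'll get rough world positions and take wrist views over the board and the mat.

```bash
cat > h.py <<'E'
from workcell import env, fingers, inverse_kinematics, readout, camera
import cv2, numpy as np
from scipy.spatial.transform import Rotation as R
def down(a):
    "tool down, closing line at angle a in world xy"
    y=np.array([np.cos(a),np.sin(a),0]); z=np.array([0,0,-1.])
    return R.from_matrix(np.c_[np.cross(y,z),y,z]).as_rotvec()
def w(c,px,z):
    "pixels -> world points on plane z"
    p=np.atleast_2d(np.asarray(px,float)); K=c["camera_matrix"]; T=c["pose"]
    d=np.c_[(p[:,0]-K[0,2])/K[0,0],-(p[:,1]-K[1,2])/K[1,1],-np.ones(len(p))]@T[:3,:3].T
    return (T[:3,3]+d*((z-T[2,3])/d[:,2:]))[:,:2]
def snap(n,f):
    c=camera(n); cv2.imwrite(f"pics/{f}.png",c["pixels"][...,::-1]); np.savez(f"pics/{f}.npz",**c); return c
def yaw_near(a,period=np.pi):
    return a
def t(): return readout.get_obs()["time"]
E
python3 - <<'E'
from h import *
c=camera("top")
for n,p,z in [("casket",(191,180),.05),("lid",(240,182),.03),("vase",(282,165),.119),("beaker",(188,231),.084),("bowl",(240,231),.049),("jar",(286,230),.064),("pc",(392,178),.022),("pv",(445,173),.022),("pb",(401,228),.022),("pj",(453,226),.022)]:
    print(n,w(c,p,z).round(3))
b=w(c,(423,203),.022)[0]; m=w(c,(238,205),.03)[0]
o=readout.get_obs()["orientation"]; q=readout.get_obs()["qpos"]
for a in np.arange(-np.pi,np.pi,np.pi/4):
    s=[inverse_kinematics([*k,.42],down(a)) for k in (b,m)]; print(round(a,2),[None if x is None else x.round(2) for x in s])
wc=camera("wrist"); T=np.eye(4);T[:3,:3]=R.from_rotvec(o).as_matrix();T[:3,3]=readout.get_obs()["ee_pos"]
print((np.linalg.inv(T)@wc["pose"]).round(3),wc["camera_matrix"].round(0))
E
```

```text
casket [[0.587 0.309]]
lid [[0.586 0.195]]
vase [[0.605 0.088]]
beaker [[0.46  0.303]]
bowl [[0.464 0.19 ]]
jar [[0.465 0.081]]
pc [[ 0.598 -0.174]]
pv [[ 0.61  -0.305]]
pb [[ 0.474 -0.193]]
pj [[ 0.479 -0.318]]
-3.14 [array([-0.63,  0.43,  0.61,  0.  ,  2.1 ,  2.51]), None]
-2.36 [array([-0.63,  0.43,  0.61, -0.  ,  2.1 ,  1.72]), array([ 0.15,  0.37,  0.7 , -0.  ,  2.07,  2.51])]
-1.57 [array([-0.63,  0.43,  0.61, -0.  ,  2.1 ,  0.94]), array([ 0.15,  0.37,  0.7 , -0.  ,  2.07,  1.72])]
-0.79 [array([-0.63,  0.43,  0.61, -0.  ,  2.1 ,  0.15]), array([ 0.15,  0.37,  0.7 , -0.  ,  2.07,  0.94])]
0.0 [array([-0.63,  0.43,  0.61, -0.  ,  2.1 , -0.63]), array([ 0.15,  0.37,  0.7 , -0.  ,  2.07,  0.15])]
0.79 [array([-0.63,  0.43,  0.61, -0.  ,  2.1 , -1.42]), array([ 0.15,  0.37,  0.7 , -0.  ,  2.07, -0.64])]
1.57 [array([-0.63,  0.43,  0.61,  0.  ,  2.1 , -2.2 ]), array([ 0.15,  0.37,  0.7 , -0.  ,  2.07, -1.42])]
2.36 [None, array([ 0.15,  0.37,  0.7 , -0.  ,  2.07, -2.21])]
[[-0.     0.954  0.301  0.078]
 [ 1.     0.    -0.     0.   ]
 [-0.     0.301 -0.954 -0.184]
 [ 0.     0.     0.     1.   ]] [[275.   0. 319.]
 [  0. 275. 194.]
 [  0.   0.   1.]]
```

Run:
```python
from h import *
env.reach([.525,.20,.24],down(0)); snap("wrist","mat")
env.reach([.54,-.245,.20],down(0)); snap("wrist","board")
print(t())
a,b=[cv2.imread(f"pics/{n}.png") for n in("mat","board")]
cv2.imwrite("pics/both.png",cv2.resize(np.vstack([a[:, 60:580],b[:,60:580]]),(390,600)) if 0 else np.vstack([a,b])[:,:])
```

```text
3.4667
```

View pics/mat.png

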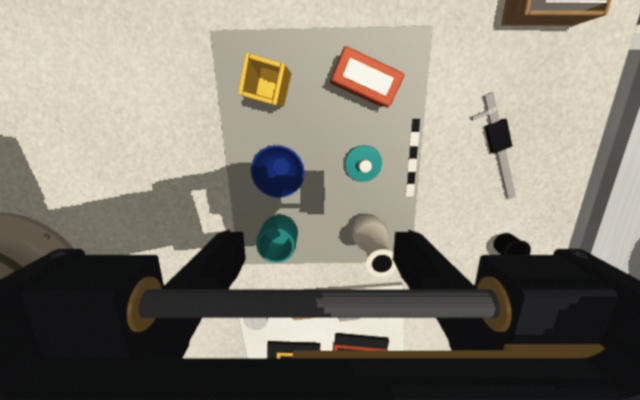

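View pics/board.png

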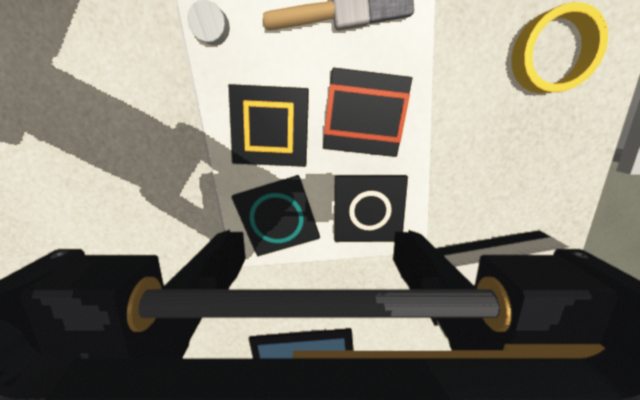

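The wrist views are clear. On the mat: beaker (264,80), casket (368,77), bowl (277,172), lid (363,163), jar (277,238), vase mouth (381,263). On the board: beaker outline (269,126), casket (367,113), jar circle (276,217), vase circle (371,210). I'll measure the pads from this picture, then take a close look at each piece.

```bash
cat >> h.py <<'E'
HUE={"casket":((0,110,60),(11,255,255)),"beaker":((18,90,60),(34,255,255)),"jar":((80,70,30),(97,255,255)),"cream":((0,0,110),(60,90,255))}
def blob(c,hue,cen,r,z):
    "largest blob of a colour near pixel cen: its points on plane z, mask"
    hsv=cv2.cvtColor(c["pixels"],cv2.COLOR_RGB2HSV); m=cv2.inRange(hsv,*HUE[hue])
    k=np.zeros_like(m); cv2.circle(k,tuple(int(v) for v in cen),r,255,-1); m&=k
    n,l,s,_=cv2.connectedComponentsWithStats(m); m=(l==1+np.argmax(s[1:,4])).astype(np.uint8)
    cs=max(cv2.findContours(m,cv2.RETR_EXTERNAL,cv2.CHAIN_APPROX_NONE)[0],key=len)[:,0]
    return w(c,cs,z),m
def rect(P):
    "centre, long-side length, short, angle of long side"
    (cx,cy),(a,b),g=cv2.minAreaRect((P*1000).astype(np.float32)); g=np.deg2rad(g)
    if a<b: a,b,g=b,a,g+np.pi/2
    return np.array([cx,cy])/1000,a,b,(g+np.pi/2)%np.pi-np.pi/2
def circ(P):
    (c,a,g)=cv2.fitEllipse((P*1000).astype(np.float32)); return np.array(c)/1000,a
def px(c,p):
    "world point -> pixel"
    T=c["pose"]; q=T[:3,:3].T@(np.asarray(p)-T[:3,3]); K=c["camera_matrix"]; return K[0,2]-K[0,0]*q[0]/q[2],K[1,2]+K[1,1]*q[1]/q[2]
E
python3 - <<'E'
from h import *
c=dict(np.load("pics/board.npz"))
print("casket",rect(blob(c,"casket",(367,113),60,.022)[0]))
print("beaker",rect(blob(c,"beaker",(269,126),50,.022)[0]))
print("jar",circ(blob(c,"jar",(276,217),40,.022)[0]))
print("vase",circ(blob(c,"cream",(371,210),27,.022)[0]))
# top camera cross-check
c=camera("top")
print("T jar",circ(blob(c,"jar",(453,226),25,.022)[0])); print("T beaker",rect(blob(c,"beaker",(401,228),22,.022)[0])); print("T casket",rect(blob(c,"casket",(392,178),28,.022)[0]));print("T vase",circ(blob(c,"cream",(445,173),16,.022)[0]))
c=dict(np.load("pics/mat.npz"))
print("casket panel",rect(blob(c,"cream",(368,77),30,.05)[0])); print("knob",circ(blob(c,"cream",(365,166),10,.035)[0]))
E
```

```text
casket (array([ 0.59999268, -0.17376494]), 99.85713958740234, 62.02428436279297, np.float64(-0.11233493109868675))
beaker (array([ 0.47574954, -0.1900592 ]), 65.59686279296875, 65.2010498046875, np.float64(1.5242884794144071))
jar (array([ 0.48052213, -0.31609335]), (77.36909484863281, 78.19107055664062))
vase (array([ 0.61278394, -0.30411185]), (59.117008209228516, 59.72722244262695))Traceback (most recent call last):
  File "<stdin>", line 9, in <module>
  File "h.py", line 23, in blob
    n,l,s,_=cv2.connectedComponentsWithStats(m); m=(l==1+np.argmax(s[1:,4])).astype(np.uint8)
                                                         ~~~~~~~~~^^^^^^^^^
    return _wrapfunc(a, 'argmax', axis=axis, out=out, **kwds)
    return bound(*args, **kwds)
ValueError: attempt to get argmax of an empty sequence
```

Run:
```python
from h import *
G={"casket":(.587,.309,.05),"beaker":(.46,.303,.084),"lid":(.586,.195,.035),"vase":(.605,.088,.119),"jar":(.465,.081,.064)}
tiles=[]
for n,g in G.items():
    env.reach([g[0],g[1]-.078,.2],down(0)); c=snap("wrist","o_"+n); u,v=px(c,g); print(n,round(u),round(v))
    u,v=int(u),int(v); im=cv2.imread(f"pics/o_{n}.png"); tiles.append(cv2.resize(im[max(v-60,0):max(v-60,0)+120,u-60:u+60],(260,260)))
tiles.append(tiles[0]*0); cv2.imwrite("pics/tiles.png",np.vstack([np.hstack(tiles[:3]),np.hstack(tiles[3:])]))
print(t())
```

```text
casket 318 107
beaker 318 107
lid 319 108
vase 319 108
jar 318 108
7.9083
```

View pics/tiles.png

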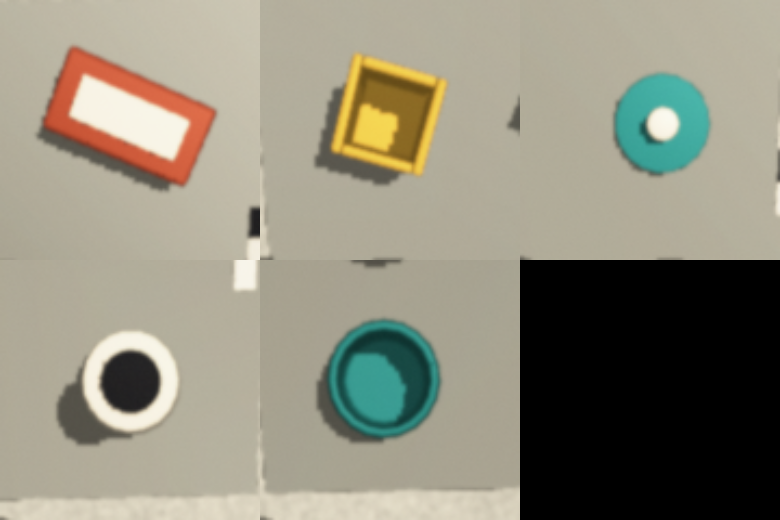

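All five pieces sit near the tile centres, with nothing hiding them. I'll fit them now.

```bash
cat >> h.py <<'E'
HUE["dark"]=((0,0,0),(180,255,70))
E
python3 - <<'E'
from h import *
L=lambda n:dict(np.load(f"pics/o_{n}.npz"))
p=(318,107)
print("casket",rect(blob(L("casket"),"casket",p,60,.05)[0]))
print("panel",rect(blob(L("casket"),"cream",p,20,.05)[0]))
print("beaker",rect(blob(L("beaker"),"beaker",p,50,.084)[0]))
print("lid",circ(blob(L("lid"),"jar",p,40,.017)[0]))
print("knob",circ(blob(L("lid"),"cream",(322,105),14,.035)[0]))
print("vase",circ(blob(L("vase"),"dark",p,17,.119)[0]))
print("jar",circ(blob(L("jar"),"jar",p,50,.06)[0]))
E
```

```text
casket (array([0.58586609, 0.31570618]), 82.95326232910156, 43.56047821044922, np.float64(-0.3950217576434367))
panel (array([0.58959711, 0.31435425]), 45.633846282958984, 22.861663818359375, np.float64(-0.395710584259386))
beaker (array([0.45776242, 0.30959833]), 47.01868438720703, 46.96517562866211, np.float64(-0.27086811710114134))
lid (array([0.59127734, 0.19859909]), (53.656829833984375, 54.33606719970703))
knob (array([0.59114014, 0.1984301 ]), (16.339086532592773, 16.866445541381836))
vase (array([0.60389252, 0.09196168]), (22.797767639160156, 23.056169509887695))
jar (array([0.4610043 , 0.08637233]), (56.334083557128906, 57.2136116027832))
```

```bash
cat >> h.py <<'E'
MAT,PAD=.004,.022
def pick(xy,a,dz,width,base=MAT,strength=20,top=.17):
    fingers.gripper_to(width); env.reach([*xy,max(top,base+dz+.04)],down(a))
    env.servo_line([*xy,base+dz],feed=.12)
    fingers.gripper_to(0,strength); o=readout.get_obs(); print("gap",round(o["finger_gap"]*1000,1),"f",round(o["finger_force"],1))
    env.servo_line([*xy,base+dz+.01],feed=.04); env.servo_line([*xy,dz+.15],feed=.2)
    o=readout.get_obs(); print("lifted gap",round(o["finger_gap"]*1000,1),"t",round(o["time"],1))
def place(xy,a,dz,open_,base=PAD,stop=3):
    env.reach([*xy,dz+.15],down(a)); env.servo_line([*xy,base+dz+.012],feed=.15); env.hold(.3)
    s=env.servo_line([*xy,base+dz-.003],feed=.02,stop_force=stop)
    o=readout.get_obs(); z=o["ee_pos"][2]; print("stopped",s,"dz err mm",round((z-base-dz)*1000,1),"gap",round(o["finger_gap"]*1000,1))
    fingers.gripper_to(open_); env.hold(.2); env.servo_line([*xy,base+dz+.10],feed=.15); print("t",round(t(),1))
E
python3 - <<'E'
from h import *
pick((.5859,.3157),-.395+np.pi/2,.017,.075)
place((.600,-.1738),-.112+np.pi/2,.017,.065)
E
```

```text
gap 0.6 f 0.0
lifted gap 0.4 t 13.3
stopped False dz err mm -2.9 gap 0.5
t 19.3
```

The grasp missed: the fingers closed to 0.6 mm. I'll check with a picture.

Run:
```python
from h import *
o=readout.get_obs(); print(o["ee_pos"].round(4),o["qpos"].round(2))
Rm=R.from_rotvec(o["orientation"]).as_matrix(); print(Rm.round(3))
env.reach([.5859,.3157-.078,.2],down(0)); c=snap("wrist","casket2")
P,m=blob(c,"casket",(318,107),100,.05); print(rect(P))
```

```text
[ 0.5996 -0.1736  0.138 ] [-0.47  0.56  1.18 -0.    1.41 -1.93]
[[-0.994  0.112 -0.002]
 [ 0.112  0.994  0.001]
 [ 0.002  0.001 -1.   ]]
(array([0.58585638, 0.31578177]), 82.9670639038086, 43.58222961425781, np.float64(-0.3960051298759488))
```

View pics/casket2.png

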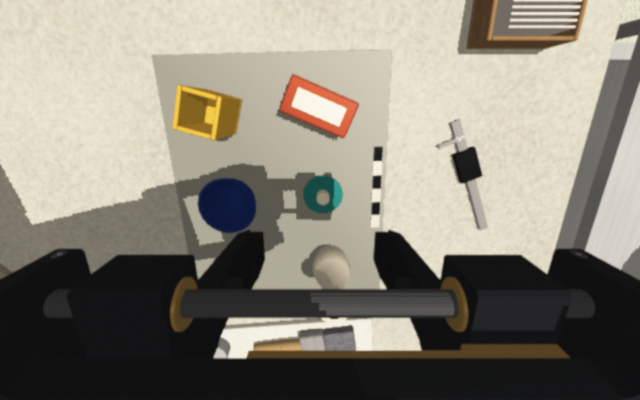

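The casket hasn't moved at all. I'll repeat the approach in steps, checking the arm's actual pose and taking a wrist view before closing.

Run:
```python
from h import *
xy=(.5859,.3157); a=-.395+np.pi/2
def s(): 
    o=readout.get_obs(); print(o["ee_pos"].round(4),round(o["finger_gap"],4),o["contact_force"].round(1),round(o["time"],2))
fingers.gripper_to(.085); s(); env.reach([*xy,.17],down(a)); s()
print(env.servo_line([*xy,.07],feed=.12)); s(); snap("wrist","above")
```

```text
[0.5859 0.2376 0.2   ] 0.085 [-0.9  1.5 -0.3] 21.69
[0.586  0.3155 0.1702] 0.085 [-0.4  0.7 -0.5] 22.68
False
[0.5864 0.3158 0.0709] 0.0848 [ 0.5  0.4 -0.7] 23.67
```

View pics/above.png

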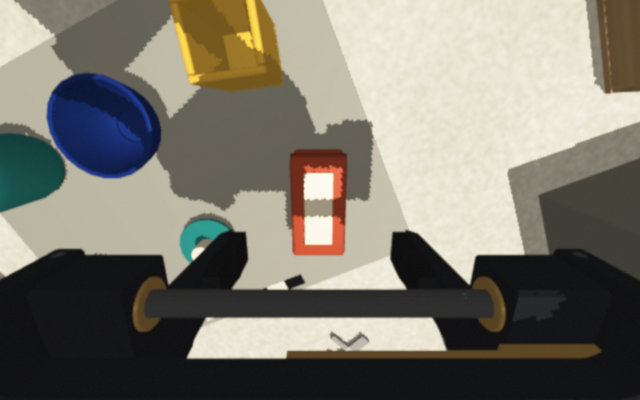

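The casket is aligned and laterally centred, at (319,208). But the fingertips, at about (245,235) and (393,235), look nearer the camera than the TCP should be. I'll check the tip height in the scene camera.

Run:
```python
from h import *
c=snap("scene","s1"); o=readout.get_obs(); Rm=R.from_rotvec(o["orientation"]).as_matrix(); p=o["ee_pos"]
im=cv2.resize(cv2.imread("pics/s1.png"),None,fx=3,fy=3,interpolation=cv2.INTER_CUBIC)
for q,col in((p,(0,0,255)),(p+Rm[:,1]*.0425,(0,255,0)),(p-Rm[:,1]*.0425,(0,255,0)),(p-Rm[:,2]*.0,(255,0,0))):
    u,v=px(c,q); print(round(u),round(v)); cv2.circle(im,(int(u*3+1),int(v*3+1)),4,col,1)
u,v=px(c,p); u,v=int(3*u),int(3*v); cv2.imwrite("pics/s1c.png",im[max(v-380,0):v+200,max(0,u-350):u+350])
```

```text
441 221
459 229
424 213
441 221
```

View pics/s1c.png

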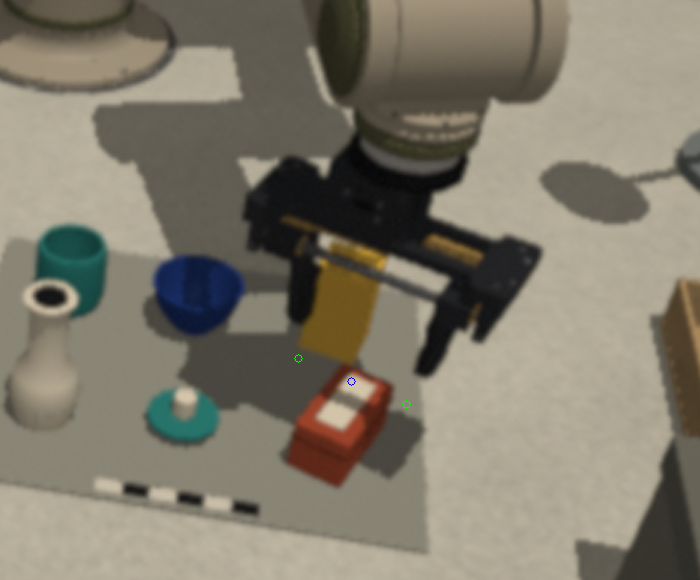

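The scene view shows the real tips, at crop (428,372) and (295,320), roughly 40 mm above the reported TCP. So the reported tool length is off along z only, since the wrist picture agrees laterally (predicted tip row 250). I'll measure the offset by touching the bare table with shut fingers.

Run:
```python
from h import *
z=lambda:readout.get_obs()["ee_pos"][2]
env.servo_line([.5859,.3157,.17],feed=.2); fingers.gripper_to(0)
env.reach([.345,.0,.10],down(np.pi/2)); env.servo_line([.345,0,.012],feed=.15); env.hold(.2)
print(env.servo_line([.345,0,-.06],feed=.03,stop_force=3), z(), readout.get_obs()["contact_force"].round(1),t())
env.servo_line([.345,0,.05],feed=.15)
fingers.gripper_to(.085); 
env.servo_line([.345,0,-.02],feed=.15); env.hold(.2); print(env.servo_line([.345,0,-.06],feed=.03,stop_force=3), z(),t())
env.servo_line([.345,0,.10],feed=.2)
```

```text
True -0.03742497212086927 [-1.7 -0.5 12.8] 29.6417
True -0.03741401229009046 33.2
```

The tips are 37 mm shorter than the reported TCP, and the shift is the same open or shut. I'll apply this offset and pick the casket.

```bash
sed -i 's/^MAT,PAD=.*/OFF=.037; MAT,PAD=.004-OFF,.022-OFF/; s/dz+\.15\]/dz+.15-OFF]/g; s/top=.17/top=.15/; s/  env.servo_line(\[\*xy,base+dz\],feed=.12)/  if env.servo_line([*xy,base+dz],feed=.12,stop_force=12): print("HIT"); return/' h.py; sed -n '/^def pick/,$p' h.py
python3 - <<'E'
from h import *
pick((.5859,.3157),-.395+np.pi/2,.017,.075)
E
```

```text
def pick(xy,a,dz,width,base=MAT,strength=20,top=.15):
    fingers.gripper_to(width); env.reach([*xy,max(top,base+dz+.04)],down(a))
    if env.servo_line([*xy,base+dz],feed=.12,stop_force=12): print("HIT"); return
    fingers.gripper_to(0,strength); o=readout.get_obs(); print("gap",round(o["finger_gap"]*1000,1),"f",round(o["finger_force"],1))
    env.servo_line([*xy,base+dz+.01],feed=.04); env.servo_line([*xy,dz+.15-OFF],feed=.2)
    o=readout.get_obs(); print("lifted gap",round(o["finger_gap"]*1000,1),"t",round(o["time"],1))
def place(xy,a,dz,open_,base=PAD,stop=3):
    env.reach([*xy,dz+.15-OFF],down(a)); env.servo_line([*xy,base+dz+.012],feed=.15); env.hold(.3)
    s=env.servo_line([*xy,base+dz-.003],feed=.02,stop_force=stop)
    o=readout.get_obs(); z=o["ee_pos"][2]; print("stopped",s,"dz err mm",round((z-base-dz)*1000,1),"gap",round(o["finger_gap"]*1000,1))
    fingers.gripper_to(open_); env.hold(.2); env.servo_line([*xy,base+dz+.10],feed=.15); print("t",round(t(),1))
gap 43.9 f 20.0
lifted gap 43.9 t 39.2
```

Gripped: gap 43.9 mm. I'll place it, then look at it and pick the beaker.

Run:
```python
from h import *
place((.600,-.1738),-.112+np.pi/2,.017,.065)
c=snap("wrist","p_casket"); 
pick((.4578,.3096),-.271,.033,.075)
```

```text
stopped True dz err mm -0.1 gap 43.7
t 44.3
gap 45.9 f 20.0
lifted gap 46.4 t 50.1
```

View pics/p_casket.png

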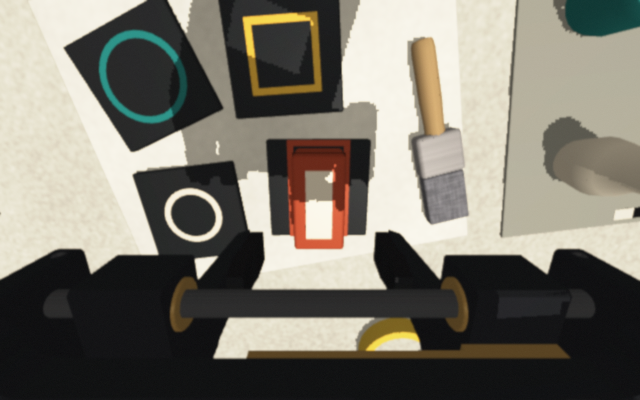

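The casket stands on its pad, squared with the outline, centred around (319,195). The beaker is gripped at 46 mm. Next I'll place it and pick the vase.

Run:
```python
from h import *
place((.4757,-.1901),-.047,.033,.065)
pick((.6039,.0920),0.,.066,.06)
```

```text
stopped True dz err mm -0.1 gap 45.6
t 55.2
gap 34.1 f 16.9
lifted gap 34.1 t 59.6
```

The gap is 34 mm rather than 30, so I'll check how the vase is held.

Run:
```python
from h import *
c=snap("scene","s2"); u,v=px(c,(.604,.092,.12)); u,v=int(u),int(v); print(u,v)
im=cv2.imread("pics/s2.png")[max(v-90,0):v+60,u-90:u+90]; cv2.imwrite("pics/s2c.png",cv2.resize(im,None,fx=4,fy=4,interpolation=cv2.INTER_CUBIC)[:600])
```

```text
340 192
```

View pics/s2c.png

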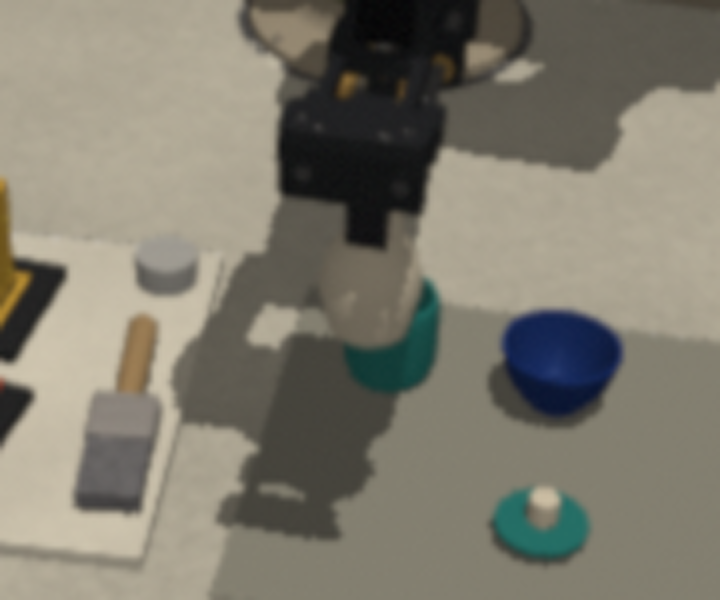

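The vase seems to lean, with its neck near (400,230) and belly at (370,290). I'll check it with the wrist camera.

Run:
```python
from h import *
snap("wrist","w2"); o=readout.get_obs(); print(o["contact_force"].round(2),o["wrist_torque"].round(2),o["finger_gap"],o["finger_force"])
```

```text
[ 0.25  0.3  -1.32] [-0.05  0.03 -0.02] 0.033713798896923275 18.27545179403387
```

View pics/w2.png

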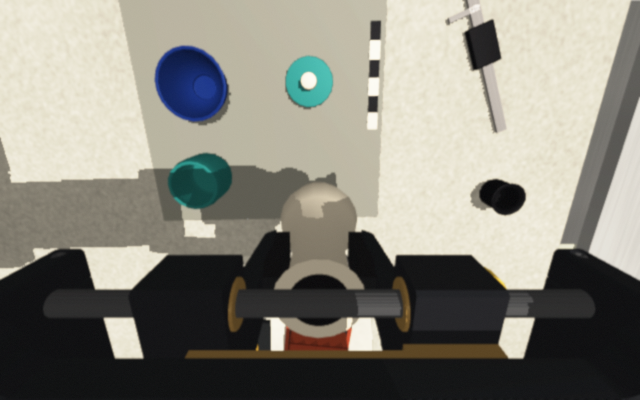

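The wrist view puts the mouth at (320,300) and the belly at (318,220). An upright vase should show them at rows 300 and 220, so it hangs straight. I'll place it and pick the jar.

Run:
```python
from h import *
place((.6128,-.3041),0.,.066,.06)
pick((.4610,.0864),0.,.020,.083)
```

```text
stopped True dz err mm -0.1 gap 33.2
t 64.6
gap 59.2 f 20.0
lifted gap 59.1 t 69.9
```

Run:
```python
from h import *
place((.4805,-.3161),np.pi/4,.020,.083)
env.reach([.4805,-.3161-.078,.18],down(0)); c=snap("wrist","b_jar"); print("jar",circ(blob(c,"jar",px(c,(.4805,-.316,.08)),34,.078)[0]))
env.reach([.6128,-.3041-.078,.18],down(0)); c=snap("wrist","b_vase"); print("vase",circ(blob(c,"dark",px(c,(.6128,-.304,.137)),18,.137)[0]))
print(t())
```

```text
stopped True dz err mm 0.1 gap 58.8
t 74.7
jar (array([ 0.48055679, -0.31632501]), (62.87269592285156, 64.3778305053711))
vase (array([ 0.61259644, -0.30415753]), (23.14141273498535, 23.227943420410156))
76.1167
```

View pics/b_jar.png

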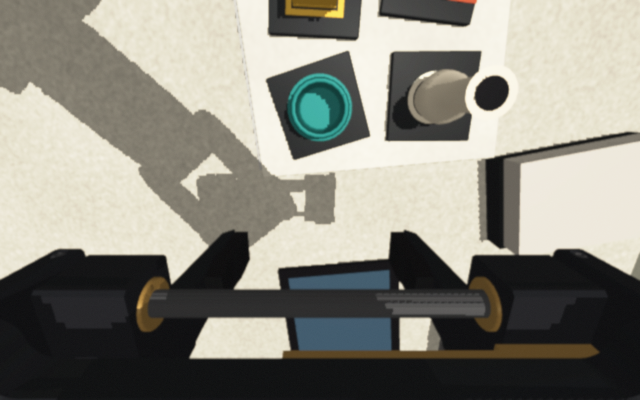

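The jar is centred on its pad at (318,106) and the vase is upright, both within 1 mm. Now the lid.

Run:
```python
from h import *
pick((.5912,.1985),0.,.0165,.05,strength=15)
o=readout.get_obs()
if .014<o["finger_gap"]<.021:
    place((.4806,-.3163),np.pi/4,.0165,.045,base=.074-OFF,stop=2)
    env.reach([.525,-.34,.2],down(0)); snap("wrist","fin")
```

```text
gap 17.0 f 15.0
lifted gap 17.4 t 82.2
stopped True dz err mm -0.0 gap 17.3
t 87.2
```

View pics/fin.png

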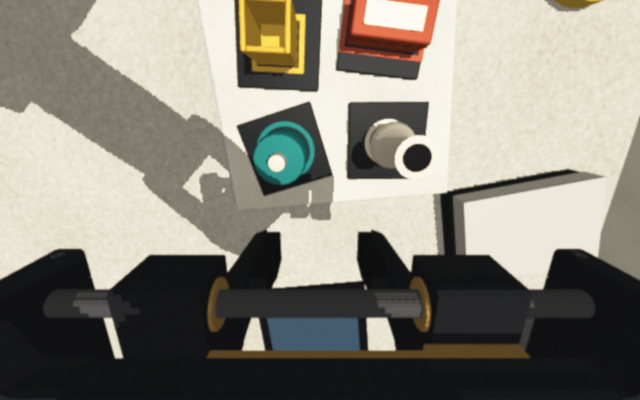

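The lid is on the jar, with the knob at (277,162). I'll check it, the beaker and the casket numerically from overhead.

Run:
```python
from h import *
def look(x,y): env.reach([x,y-.078,.18],down(0)); return camera("wrist")
c=look(.4806,-.3163); print("knob",circ(blob(c,"cream",px(c,(.4806,-.3163,.105)),14,.105)[0])); print("lid",circ(blob(c,"jar",px(c,(.4806,-.3163,.087)),35,.087)[0]))
c=look(.6,-.1738); print("casket",rect(blob(c,"cream",px(c,(.6,-.1738,.068)),35,.068)[0]))
c=look(.4757,-.1901); cv2.imwrite("pics/bk.png",c["pixels"][0:220,200:440,::-1]); print("beaker",rect(blob(c,"beaker",px(c,(.4757,-.1901,.102)),50,.102)[0]),t())
```

```text
knob (array([ 0.48067624, -0.31601251]), (16.56000518798828, 17.249351501464844))
lid (array([ 0.48048743, -0.3162782 ]), (61.672306060791016, 62.39933395385742))
casket (array([ 0.60030151, -0.17337743]), 60.82130813598633, 22.78063201904297, np.float64(-0.11059535427464695))
beaker (array([ 0.47606357, -0.19025456]), 50.23250961303711, 49.26332092285156, np.float64(1.536612656832912)) 89.9
```

View pics/bk.png

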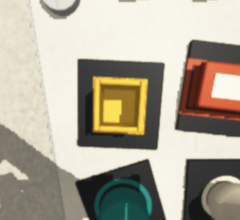

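The beaker is centred and squared in its outline at (120,105) in the crop, and every piece measures within 1 mm of its place. I'll hand in.

```bash
python3 -c "
from h import *
print(env.close_job(), t())"
```

```text
the job is handed in; nothing more can be done
the job is handed in; nothing more can be done
```

I handed in the job at about 90 s of the 144 s allowed: all four pieces stand on their pads and the lid is on the jar, each within about 1 mm of its place by camera; the bowl was never gripped, though I did not re-measure it, and no verdict came back.

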